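# Hang a pipette back between its neighbours

## Robot

A 6-joint arm with a two-finger parallel gripper is mounted at the origin on a cart in front of the work surface, level with it; the furniture and walls round the work are solid. World frame = base frame: x ahead of the robot, y to its left, z up, the work surface at z = 0. Lengths are in mm, angles in rad, forces in N, time in s.
With the tool pointing down it reaches from about 350 to 975 mm from the base axis. Payload 7.1 kg.
Tool frame: the origin (TCP) lies midway between the tips of the shut fingers; the grasp point (between the pads) lies 19 mm behind it (ctrl.grip_depth is the distance from the TCP to the grasp point, in mm); z points along the fingers, y is the line along which they close (so a half turn about z gives the same grasp; the last joint's range is limited). The gripper opens to 88 mm and grips with 3 to 60 N. Pads are 20 mm wide; open, the fingers measure 115 mm over their backs; the gripper's body (75 mm by 178 mm) begins 61 mm behind the grasp point.
Start: joints at [-1.176, 0.423, 1.63, -0, 1.089, -0.019], TCP at [251.322, -572.225, 222.675] pointing down, gripper open.
Joint ranges: [-3, 3], [-0.9, 2.11], [0.09, 2.58], [-1.31, 4.45], [0.11, 2.69], [-2.54, 2.54]. Speed limits (rad/s): [2.39, 2.39, 3.01, 3.14, 3.14, 3.14].

## Interface

Orientations are given as a rotation vector (axis times angle).
In Python, from workcell import ctrl, cams gives the robot as it stands.
- The arm moves only by the tool move_arm, never from a script. Its argument "steps" is a list of rows, each a list of 3 entries, a list of its own where there are three numbers: the shift along the tool's x, y, z in units of 25 mm (1.0 is 25 mm), then the turn about the tool's z in units of 5 degrees (1.0 is 5 degrees), then the closure, from 0 (fully open) to 1 (shut). A call has 1 to 20 rows; each row shifts and turns the commanded pose from where the row before left it, along the tool's axes as they then stand; what a row does not reach is not made up. A row lasts 1/12 s, in which the tool goes at most 41.7 mm and 7.16 degrees, less where a joint would pass 70% of its speed; a pose out of reach is approached as far as the arm can. A call is refused whole if a number of a shift passes 1 or a number of a turn 1, either way. A call with a gripper value outside its range is refused whole. The fingers move at their own pace and stop on an object; the grip force is fixed at half the most. Time passes only in rows, so rows that do not move let the fingers close. It gives the time, the measured TCP pose, the force, the opening and the grip force at its end, in the units of the state.
- ctrl.get_obs(): the state, without advancing time (a new reading comes with each control period).
- cams.get_image(name): name is "scene" or "top"; returns a dict with "image" (420x560x3 uint8, red, green, blue), "camera_matrix" (3x3 intrinsics, pixels), "xyz" and "rotation" of the camera in the world. Camera axes: x right, y down, z forward; pixel columns grow to the right and rows downward; lengths in mm; the calibration is good to about 2 mm. A picture is of the moment at which its call begins. There is no depth.
- ctrl.close_job(): hands the job in; it is judged then, once.
Trained networks look in the newest picture that a camera, given by its name, has taken for a name from the list of things; names that differ only in an ending like _2 or _b are one class to them, and where a whole thing is asked for, a point or a joint stands for the part that bears it (a point fixed in the world has none). Each returns a list of dicts, best first, with "p" (0 to 1); they miss things now and then, are a little off and sometimes report something else, mostly with a low value. They report only what shows in the picture. A call takes as long as a camera call.
- cams.boxes_of(camera, thing): "rect" ([centre column, centre row, width, height] in pixels, round what is visible of it).
- cams.cut_out(camera, thing): "pixels" (420x560 bool, what is visible of it) and "rect" ([centre column, centre row, width, height] in pixels, round what is visible of it).
The state is a dict: "t": time; "qpos": joint angles; "qvel": joint speeds; "joint_torque": joint torques, N m; "ee_pos": TCP position; "orientation": TCP orientation; "ft_force": force on the tool from outside, world axes, zero at the start; "moment": the same for the moment, N m; "width": finger opening in mm; "grasp_force": force on a finger pad.
Only numpy, scipy, OpenCV 4.12 (cv2) and the standard library are available. Lean on these libraries where they do the work, as an engineer would, in place of code of your own. Each camera call takes 0.05 s, during which the arm holds its last target. There are 200 camera calls.

## Task

Take the pipette off the single stand and hang it by its finger hook on the free holder of the rack, between the other pipettes, pressed down until the holder's sprung keeper has snapped over the hook and the hook sits fully home on its saddle, then let go. Go gently, by feel: how far the free holder reaches out differs each time, so do not force the pipette against the rack (stay under 20 N), and do not knock the hanging pipettes or disturb the other things on the bench.

Things in the scene. Friction and masses are not known exactly. Their poses are not given: they have to be found in the camera images.
- pipette: Pipette to be moved, on the single stand: white hand pipette, upright, tip down, 300 mm long, 70 to 130 g. Own y runs up along it, own x back to the side of the finger hook. Origin: half way along it, level with the handle's back face, 13 mm beside the centre line. Handle 26 mm square, its back at x = 0, from y = -14 to 122 mm; plunger up to 149, tip end -151.
- pipette_grip (a point): Point on the centre line of the pipette's handle, 100 mm above the pipette's origin, 13 mm in front of the handle's back face: a good place to grip it from above, fingers at its two sides (26 mm). Axes as the pipette's.
- pipette_hook (a point): Underside of the pipette's finger hook, where it sits on a hanger: 101.5 mm above the pipette's origin, 11 mm behind the handle's back face. The hook is a round bar 6.6 mm thick, level at first, then bent down to an upright tip 22 to 29 mm behind the back face, its end 20 mm below this point. Axes as the pipette's.
- stand: Single bench stand, fixed: round white foot 112 mm wide, post, grey hanger where the pipette starts. Origin under the foot's centre, x from the pipette to the post. Saddle 281 mm over the bench. No keeper here: lift the pipette 25 mm or more (45 is ample) and draw it off along -x.
- rack: Rack, fixed: white foot plate 160 x 290 mm, two end posts, a rail 240 mm high 60 mm behind the origin. On it four holders 55 mm apart (y = +-27.5, +-82.5 mm), one of the middle two free. Origin under the plate's centre, x away from the hanging side, z up. Hung pipettes end 29 mm over the bench.
- holder_free: The free holder: clamp on the rail with a black thumb screw and a grey arm reaching forward to an upright bar. Origin: on the rail's top at the clamp's middle; x away from the hanging side, y along the rail. The arm was clamped by hand at any reach within 36 mm and this pose does not tell it. All else rigid but the keeper.
- free_saddle (a point): The free holder's saddle if its arm were at mid travel: 71 mm in front of the holder's origin, 41.5 mm above it; the true one lies up to 18 mm nearer or farther along x. Top of the 19 mm thick bar, between cheeks 7 mm high, with 2 mm of play for the hook each side. The bar's front face, 79 mm tall, is 1.2 mm clear of a hung handle's back: the handle can feel it. Axes as the holder's.
- holder_free_keeper (a joint): Angle of the free holder's keeper, a sprung steel tongue with a sloping top behind the bar: 0 at rest. The hook's tip enters free 42 mm above the hung height; from 27 mm on it pushes the keeper back (to 0.1 to 0.2, with 3 to 10 N, sliding) and the keeper pushes it forward with 4 to 7 N; in the last 10 mm it snaps over the hook's bend, back to 0. A pipette let go too high stays stuck on it.
- neighbour_a: Pipette hanging at the left end of the rack (+y), loose, same size and same axes as the pipette to be moved.
- neighbour_b: Pipette hanging at the other middle place, loose, same size and same axes as the pipette to be moved.
- neighbour_c: Pipette hanging at the right end of the rack (-y), loose, same size and same axes as the pipette to be moved.
- flask: Small conical glass flask standing on the bench, 64 mm wide, 105 mm high, origin under its centre; loose.
- timer: Grey bench timer standing on edge, 24 x 62 x 66 mm, origin under its centre; loose.
- beaker_small: Small glass beaker in front of the rack, 47 mm wide, 58 mm high, origin under its centre; loose.
- marker: Marker pen lying near the bench's front edge, 123 mm long, 18 mm thick, origin under its centre; loose.

How it is judged (in metres and radians):
On the way:
1. the pipette is off the stand, upright and clear of it (horizontal distance between pipette and stand above 0.06 m and height (world z) of pipette above 0.185 m and angle between pipette's own y axis and vertical below 0.3 rad and contact force between pipette and stand below 0.05 N), for 0.1 s.
At the end, for the whole second after the job is handed in: the pipette hangs at rest on the free holder, upright within 4 and square within 8.5 degrees, hook between the cheeks (4 mm sideways) and down on the saddle (hook point 38.5 to 43.5 mm above the holder's origin, 48 to 94 mm in front of it), its weight on the holder, released (z of pipette_hook in the frame of holder_free between 0.0385 and 0.0435 m and y of pipette_hook in the frame of holder_free between -0.004 and 0.004 m and x of pipette_hook in the frame of holder_free between -0.094 and -0.048 m and angle between pipette's own y axis and vertical below 0.07 rad and angle between the x axis of pipette and the x axis of holder_free, either way round below 0.15 rad and contact force between pipette and holder_free above 0.3 N and linear speed of pipette below 0.02 m/s and angular speed of pipette below 0.2 rad/s); the robot touches nothing.
It fails at once if the pipette is pressed against the free holder or the stand with over 20 N (contact force between pipette and holder_free above 20 N or contact force between pipette and stand above 20 N).
It fails at once if a hanging pipette is knocked (hit with over 4 N by the fingers or the carried pipette, or shifted by over 8 mm) (contact force between any of neighbour_a, neighbour_b, neighbour_c and the fingers above 4 N or contact force between any of neighbour_a, neighbour_b, neighbour_c and pipette above 4 N or distance of any of neighbour_a, neighbour_b, neighbour_c from where it was at the start of the episode above 0.008 m).
It fails at once if the flask, timer, small beaker or marker is shifted by over 30 mm (distance of any of flask, timer, beaker_small, marker from where it was at the start of the episode above 0.03 m).
It also fails if it takes over 48 s, if anything falls off the work surface, if the arm or the gripper's body presses on something with over 40 N, if the wrist force passes 120 N, or if a joint passes its speed limit or range.

## Working session

There is one attempt and no reset: what is moved stays moved. The work goes in short steps, Python scripts to look and compute and a tool call to move; the robot and the scene stay as the last step left them, time stands still between calls to the robot, and variables do not carry over. Pictures are saved under pics/ and viewed, at most 10 in all, crops included, and the job is handed in when it is done.

Besides the shell and the picture viewer there is one more tool, called after ">>>" in YAML: its name, and indented under it one key for each argument. move_arm: Moves the arm, as the interface text tells. Its arguments: {"type":"object","properties":{"steps":{"type":"array"}},"required":["steps"]}

```bash
ls; mkdir -p pics; cat > h.py <<'E'
import numpy as np,cv2
from workcell import ctrl,cams
def P(c):
    R=np.array(c['rotation']);
    if R.ndim==1: R=cv2.Rodrigues(R)[0]
    K=np.array(c['camera_matrix']); return K,R,np.array(c['xyz'])
def proj(c,X):
    K,R,t=P(c); q=(np.atleast_2d(X)-t)@R@K.T; return q[:,:2]/q[:,2:]
def ray(c,uv):
    K,R,t=P(c); d=R@np.linalg.inv(K)@np.array([uv[0],uv[1],1.]); return t,d/np.linalg.norm(d)
def onz(c,uv,z):
    t,d=ray(c,uv); return t+d*(z-t[2])/d[2]
def tri(rays):
    A=0;b=0
    for t,d in rays:
        M=np.eye(3)-np.outer(d,d);A=A+M;b=b+M@t
    return np.linalg.solve(A,b)
E
python3 - <<'E'
from h import *
for n in ['scene','top']:
    c=cams.get_image(n); cv2.imwrite(f'pics/{n}0.png',cv2.resize(c['image'][:,:,::-1],(800,600),interpolation=cv2.INTER_CUBIC))
    print(n,c['camera_matrix'],c['xyz'],c['rotation'])
    for th in ['pipette','stand','rack','holder_free','neighbour_a','flask','timer','beaker_small','marker','holder_free_keeper']:
        print(th,[(np.round(b['rect'],1).tolist(),round(b['p'],2)) for b in cams.boxes_of(n,th)])
print(ctrl.get_obs())
E
```

```text
pics
scene [[430.84487185   0.         276.80035757]
 [  0.         430.84487185 209.53339765]
 [  0.           0.           1.        ]] [ 15.00100367 735.63515076 934.01889437] [-0.77253067  2.54071016 -1.18996237]
pipette [([194.1, 284.4, 21.2, 86.7], 0.9)]
stand [([196.9, 303.1, 48.5, 97.2], 0.8)]
rack [([281.0, 204.8, 94.2, 130.2], 0.85)]
holder_free [([281.8, 150.8, 38.0, 17.8], 0.55), ([194.5, 283.6, 18.4, 86.9], 0.51)]
neighbour_a [([310.3, 173.0, 18.8, 83.6], 0.62), ([276.9, 198.0, 13.6, 80.4], 0.58), ([179.1, 284.6, 18.7, 22.0], 0.58)]
flask [([342.4, 184.9, 20.0, 29.0], 0.85), ([284.2, 152.1, 35.0, 13.6], 0.72), ([282.8, 209.8, 95.8, 126.1], 0.36)]
timer [([292.1, 188.4, 13.2, 76.8], 0.74), ([179.3, 283.4, 17.5, 22.7], 0.62)]
beaker_small [([297.3, 281.9, 19.0, 26.3], 0.79)]
marker [([330.2, 251.1, 15.8, 27.5], 0.55)]
holder_free_keeper [([287.1, 151.2, -0.2, 11.7], 0.49)]
top [[410.16095968   0.         277.25443758]
 [  0.         410.16095968 213.06456841]
 [  0.           0.           1.        ]] [ 300.14942412  -39.76246523 1174.79901124] [-2.24763104  1.92867586 -0.
[... 650 characters left out ...]
]
{'t': 1.1, 'qpos': array([-1.17601292e+00,  4.23083348e-01,  1.62988277e+00,  1.24110859e-05,
        1.08858713e+00, -1.89876497e-02]), 'qvel': array([ 7.50877278e-04, -4.88854568e-04, -9.52310575e-04, -1.69702984e-03,
       -2.24420207e-03,  1.51133650e-05]), 'joint_torque': array([ 1.34135073e-03, -5.44581950e+01, -2.74046695e+01,  6.43479335e-02,
        1.66568795e-02, -1.02613043e-05]), 'ee_pos': array([ 251.3242593 , -572.24189307,  222.69225143]), 'orientation': array([3.07456547e+00, 6.45307112e-01, 2.85303570e-05]), 'ft_force': array([ 0.38908281, -0.39836776,  0.18779914]), 'moment': array([-0.03084216,  0.0180889 ,  0.00917755]), 'grasp_force': 0.0, 'width': 87.83762481467399}
```

View images.

View pics/scene0.png

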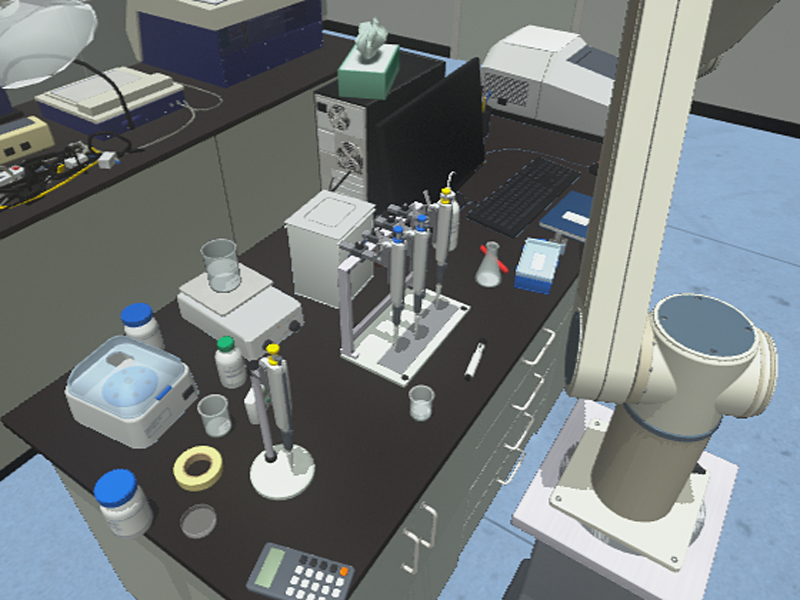

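View pics/top0.png

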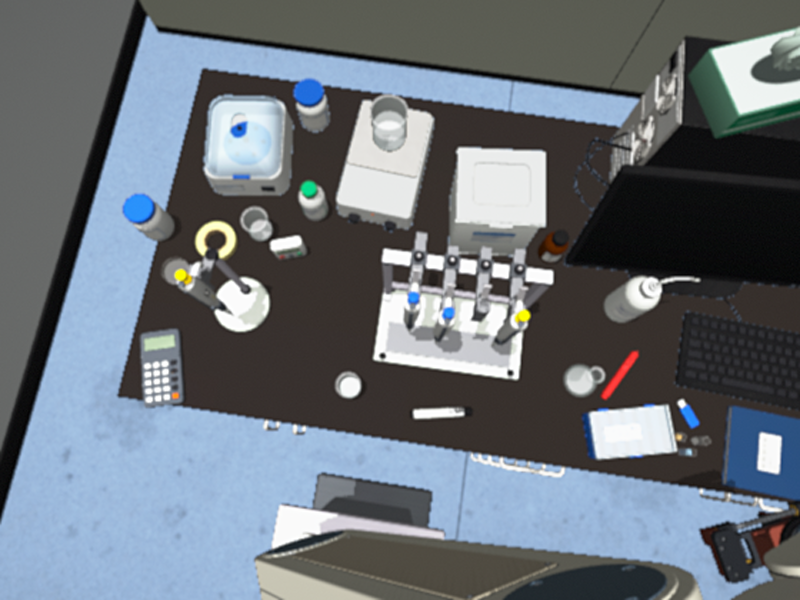

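```bash
cat >> h.py <<'E'
def crop(c,u0,v0,w,h,s):
    im=cv2.resize(c['image'][v0:v0+h,u0:u0+w,::-1],(w*s,h*s),interpolation=cv2.INTER_CUBIC).copy()
    for u in range((u0+9)//10*10,u0+w,10):
        x=int((u-u0+.5)*s); cv2.line(im,(x,0),(x,6),(0,0,255),1); cv2.putText(im,str(u),(x-9,16),0,.33,(0,0,255),1)
    for v in range((v0+9)//10*10,v0+h,10):
        y=int((v-v0+.5)*s); cv2.line(im,(0,y),(6,y),(0,0,255),1); cv2.putText(im,str(v),(7,y+4),0,.33,(0,0,255),1)
    return im
E
python3 - <<'E'
from h import *
C={n:cams.get_image(n) for n in ['scene','top']}
import pickle; pickle.dump(C,open('C0.pkl','wb'))
a=crop(C['scene'],165,230,70,125,5);b=crop(C['top'],108,160,90,80,5)
W=np.zeros((600,800,3),np.uint8)
W[:600,:350]=a[:600];W[:400,350:800]=b;cv2.imwrite('pics/s1.png',W)
a=crop(C['scene'],230,120,100,150,4);b=crop(C['top'],260,160,98,110,4)
W=np.zeros((600,800,3),np.uint8)
W[:600,:400]=a;W[:440,400:792]=b;cv2.imwrite('pics/r1.png',W)
# plunger colour blobs
B={}
for n,c in C.items():
    hsv=cv2.cvtColor(c['image'],cv2.COLOR_RGB2HSV)
    for nm,lo,hi in [('yel',(22,150,120),(35,255,255)),('blue',(100,150,120),(125,255,255))]:
        m=cv2.inRange(hsv,lo,hi);k,_,st,ce=cv2.connectedComponentsWithStats(m)
        for i in range(1,k):
            if 12<st[i,4]<120: print(n,nm,st[i].tolist(),ce[i].round(1))
E
```

```text
scene yel [24, 112, 44, 27, 73] [ 46.5 125.5]
scene yel [40, 115, 5, 6, 14] [ 41.4 117.2]
scene yel [309, 131, 6, 5, 22] [311.5 133.2]
scene yel [309, 139, 6, 4, 17] [311.2 140.6]
scene yel [186, 240, 10, 8, 56] [190.6 243.6]
scene yel [188, 249, 6, 7, 25] [190.2 252.6]
scene blue [292, 150, 6, 5, 24] [294.9 152.1]
scene blue [379, 153, 8, 5, 14] [382.1 154.8]
scene blue [275, 158, 7, 5, 25] [278.2 160.1]
scene blue [291, 158, 6, 4, 14] [293.7 159.9]
scene blue [275, 166, 7, 4, 15] [277.5 167.8]
scene blue [110, 270, 10, 10, 28] [114.5 274.5]
top yel [123, 189, 11, 10, 76] [127.8 193.3]
top yel [361, 217, 10, 9, 66] [365.8 220.9]
top blue [162, 86, 10, 10, 71] [166.9  90.8]
top blue [164, 123, 10, 2, 20] [168.5 123.5]
top blue [286, 205, 7, 7, 46] [288.9 208.1]
top blue [310, 216, 8, 7, 45] [313.5 218.9]
```

View pics/s1.png

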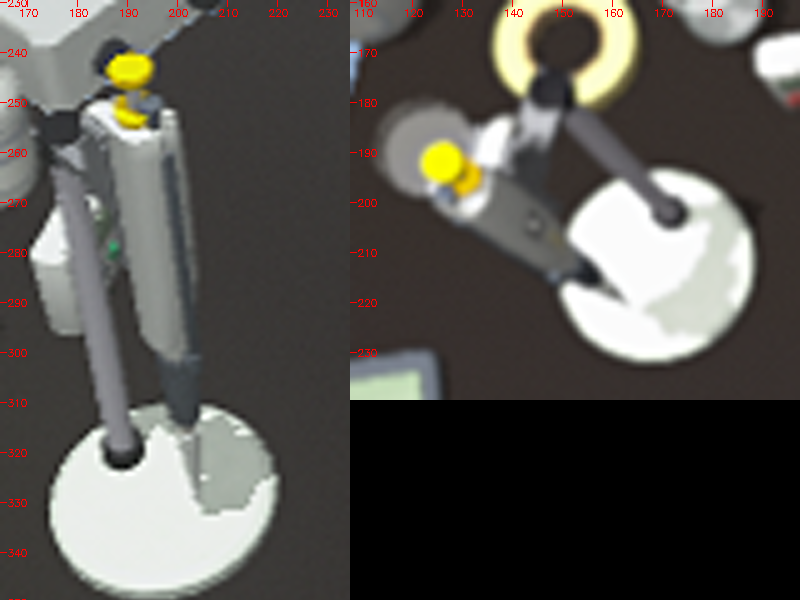

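View pics/r1.png

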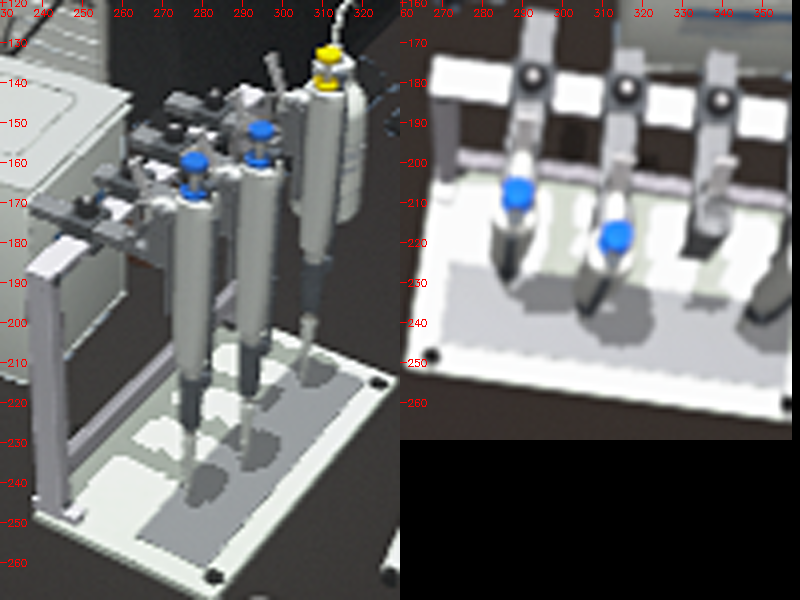

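```bash
python3 - <<'E'
from h import *
import pickle; C=pickle.load(open('C0.pkl','rb')); S,T=C['scene'],C['top']
pr=lambda n,x: print(n,np.round(x,1))
both=lambda s,t: tri([ray(S,s),ray(T,t)])
pr('foot T,S',[onz(T,(169.8,212.5),10),onz(S,(197,329),10)]); pr('postbase',[onz(T,(172,202),12),onz(S,(188.5,318.5),12)])
pr('foot tri',both((197,329),(169.8,212.5)))
for n,s,t in [('pip',(190.6,243.6),(126.3,191.7)),('a',(278.2,160.1),(289,207.8)),('b',(294.9,152.1),(313.6,218.7)),('c',(311.5,133.2),(365.8,220.9))]: pr(n,[both(s,t),onz(S,s,325),onz(T,t,325)])
pr('post top',both((177,254),(148,175)))
# refine plate corners: contour of white plate
print('plate T FL FR',np.round([onz(T,(261.5,251),8),onz(T,(363.3,264.6),8)],1)); print('plate S FL FR BL',np.round([onz(S,(284,269),8),onz(S,(329,214),8),onz(S,(238.5,249),8)],1))
print('screws T z=268',np.round([onz(T,p,268) for p in [(292.7,178.5),(316.3,181.5),(340,184.8)]],1))
for n in C:
  for th in ['rack','stand','holder_free','pipette']:
    r=cams.cut_out(n,th)
    if r:
        m=np.array(r[0]['pixels'],np.uint8); cs,_=cv2.findContours(m,0,2);k=max(cs,key=cv2.contourArea)
        print(n,th,round(r[0]['p'],2),m.sum(),cv2.approxPolyDP(k,3,True)[:,0].tolist())
# foot white-blob ellipse, top
for n,c,(u,v,w,h) in [('top',T,(145,180,50,60)),('scene',S,(168,300,60,55))]:
    hsv=cv2.cvtColor(c['image'],cv2.COLOR_RGB2HSV)[v:v+h,u:u+w]; m=((hsv[...,2]>140)).astype(np.uint8)
    cs,_=cv2.findContours(m,0,2);k=max(cs,key=cv2.contourArea); e=cv2.fitEllipse(cv2.convexHull(k)); print(n,e[0][0]+u,e[0][1]+v,e[1])
E
```

```text
foot T,S [[522.7 307.5  10. ]
 [519.3 311.1  10. ]]
postbase [[554.2 307.2  12. ]
 [557.  300.5  12. ]]
foot tri [523.  308.8   4.6]
pip [[491.4 313.9 327.2]
 [491.4 312.2 325. ]
 [493.3 315.7 325. ]]
a [[510.5 -35.5 327.6]
 [512.4 -38.8 325. ]
 [511.3 -35.4 325. ]]
b [[494.6 -90.3 328.5]
 [497.1 -95.1 325. ]
 [495.7 -90.4 325. ]]
c [[ 507.3 -199.7  328.1]
 [ 510.1 -204.5  325. ]
 [ 507.8 -200.4  325. ]]
post top [554.3 303.2 252.7]
plate T FL FR [[ 452.2   25.5    8. ]
 [ 457.8 -266.4    8. ]]
plate S FL FR BL [[ 448.5   18.9    8. ]
 [ 456.6 -269.2    8. ]
 [ 605.2   28.2    8. ]]
screws T z=268 [[ 595.9  -33.4  268. ]
 [ 597.   -88.4  268. ]
 [ 597.4 -143.5  268. ]]
scene rack 0.85 3862 [[244, 180], [236, 192], [237, 247], [283, 270], [327, 214], [298, 203], [290, 228], [286, 192], [277, 239], [271, 207], [248, 228], [244, 189], [250, 181]]
scene stand 0.83 1743 [[174, 253], [172, 259], [185, 308], [175, 337], [184, 347], [199, 349], [214, 341], [219, 325], [206, 312], [203, 328], [198, 314], [189, 310], [183, 272], [188, 273], [182, 254]]
scene holder_free 0.64 121 [[277, 157], [
[... 304 characters left out ...]
, [305, 241], [302, 230], [308, 203], [295, 203], [293, 224], [284, 232], [280, 221], [285, 200], [274, 195], [274, 186], [285, 184], [286, 178]]
top stand 0.78 1392 [[146, 175], [138, 194], [150, 202], [146, 197], [152, 186], [162, 196], [152, 207], [164, 220], [151, 217], [151, 221], [163, 231], [179, 229], [188, 217], [185, 202], [167, 195], [151, 175]]
top holder_free 0.77 538 [[340, 173], [333, 187], [330, 225], [337, 225], [343, 215], [345, 184]]
top pipette 0.72 510 [[124, 191], [130, 205], [161, 219], [138, 195], [140, 185]]
top 168.63174629211426 212.70125579833984 (37.39622497558594, 39.22758865356445)
scene 194.6526050567627 325.3149528503418 (44.81984329223633, 50.78616714477539)
```

>>> move_arm:
  steps:
    - [[0,0,-1],1,0]
    - [[0,0,-1],1,0]
    - [[0,0,-1],1,0]
    - [[0,0,-1],1,0]
    - [[0,0,-1],1,0]
    - [[0,0,-1],1,0]
    - [[0,0,-1],0.58,0]
    - [[0.1,-1,0],0,0]
    - [[0.1,-1,0],0,0]
    - [[0.1,-1,0],0,0]
    - [[0.1,-1,0],0,0]
    - [[0.1,-1,0],0,0]
    - [[0.1,-1,0],0,0]
    - [[0.1,-1,0],0,0]
    - [[0.1,-1,0],0,0]
    - [[0.1,-1,0],0,0]
    - [[0.1,-1,0],0,0]
    - [[0.1,-1,0],0,0]
    - [[0.1,-1,0],0,0]
    - [[0.1,-1,0],0,0]

```text
t: 3.27
ee_pos: [335.3, -255.4, 397.8]
orientation: [3.131, -0.252, 0.001]
ft_force: [0.9, 0.2, 0.3]
width: 88.0
grasp_force: 0.0
```

>>> move_arm:
  steps:
    - [[0.1,-1,0],0,0]
    - [[0.1,-1,0],0,0]
    - [[0.1,-1,0],0,0]
    - [[0.1,-1,0],0,0]
    - [[0.1,-1,0],0,0]
    - [[0.1,-1,0],0,0]
    - [[0.1,-1,0],0,0]
    - [[0.1,-1,0],0,0]
    - [[0.1,-1,0],0,0]
    - [[0.1,-1,0],0,0]
    - [[0.1,-1,0],0,0]
    - [[0.1,-1,0],0,0]
    - [[0.1,-1,0],0,0]
    - [[0.1,-1,0],0,0]
    - [[0.1,-1,0],0,0]
    - [[0.1,-1,0],0,0]
    - [[0.1,-1,0],0,0]
    - [[0.1,-1,0],0,0]
    - [[0.1,-1,0],0,0]
    - [[0,0,0],0,0]

```text
t: 4.93
ee_pos: [458.8, 207.9, 397.5]
orientation: [-3.131, 0.248, -0.0]
ft_force: [-0.5, 0.1, -0.0]
width: 87.8
grasp_force: 0.0
```

>>> move_arm:
  steps:
    - [[0.16,-0.8,0],0,0]
    - [[0.16,-0.9,0],0,0]
    - [[0.16,-0.9,0],0,0]
    - [[0.16,-0.9,0],0,0]
    - [[0,-0.9,0],0,0]
    - [[0,0,0],0,0]
    - [[0,0,0.7],0,0]
    - [[0,0,0.7],0,0]
    - [[0,0,0.7],0,0]
    - [[0,0,0.7],0,0]
    - [[0,0,0.7],0,0]
    - [[0,0,0.7],0,0]
    - [[0,0,0.7],0,0]
    - [[0,0,0.56],0,0.3]
    - [[0,0,0],0,0.5]
    - [[0,0,0],0,0.5]
    - [[0,0,0],0,0.55]

```text
t: 6.35
ee_pos: [491.9, 310.5, 262.2]
orientation: [-3.131, 0.252, -0.002]
ft_force: [0.0, 0.6, 0.3]
width: 64.7
grasp_force: 0.0
```

```bash
python3 - <<'E'
from h import *
C={n:cams.get_image(n) for n in ['scene','top']}
a=crop(C['scene'],150,200,80,120,5);b=crop(C['top'],100,150,80,80,5)
W=np.zeros((600,800,3),np.uint8)
W[:600,:400]=a[:600];W[:400,400:800]=b;cv2.imwrite('pics/g1.png',W)
o=ctrl.get_obs();print(o['ee_pos'],o['ft_force'],o['width'])
E
```

```text
[492.07212665 310.84333773 262.55533355] [-0.15133419 -0.3972793  -0.44685611] 56.61631628127896
```

View pics/g1.png

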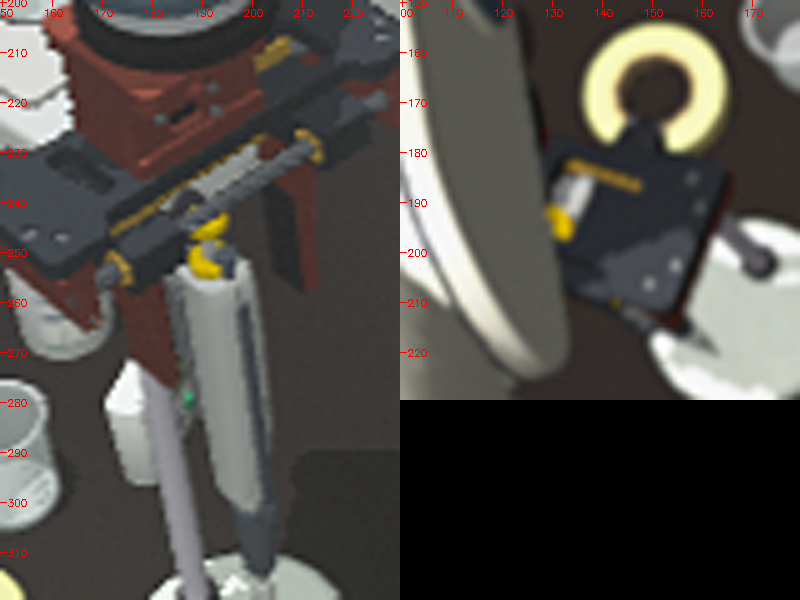

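>>> move_arm:
  steps:
    - [[0,-0.12,0.04],0,0.55]
    - [[0,0,0],0,0.6]
    - [[0,0,0],0,0.6]
    - [[0,0,0],0,0.62]
    - [[0,0,0],0,0.62]
    - [[0,0,0],0,0.64]
    - [[0,0,0],0,0.64]
    - [[0,0,0],0,0.64]

```text
t: 7.12
ee_pos: [491.9, 313.7, 260.2]
orientation: [3.131, -0.252, -0.0]
ft_force: [0.2, -0.6, 0.6]
width: 31.7
grasp_force: 0.0
```

>>> move_arm:
  steps:
    - [[0,0,0],0,0.66]
    - [[0,0,0],0,0.66]
    - [[0,0,0],0,0.67]
    - [[0,0,0],0,0.67]
    - [[0,0,0],0,0.67]

```text
t: 7.53
ee_pos: [491.9, 313.7, 260.2]
orientation: [-3.131, 0.252, 0.0]
ft_force: [0.8, -0.8, -0.3]
width: 29.2
grasp_force: 0.0
```

>>> move_arm:
  steps:
    - [[0,0,0],0,0.68]
    - [[0,0,0],0,0.68]
    - [[0,0,0],0,0.69]
    - [[0,0,0],0,0.69]

```text
t: 7.87
ee_pos: [491.9, 313.8, 260.2]
orientation: [-3.131, 0.252, -0.0]
ft_force: [0.4, 1.1, 1.0]
width: 27.0
grasp_force: 0.3
```

Well centred. Close and lift.

>>> move_arm:
  steps:
    - [[0,0,0],0,0.71]
    - [[0,0,0],0,0.73]
    - [[0,0,0],0,0.8]
    - [[0,0,0],0,1]
    - [[0,0,0],0,1]
    - [[0,0,0],0,1]

```text
t: 8.37
ee_pos: [491.9, 313.8, 260.2]
orientation: [-3.131, 0.252, 0.0]
ft_force: [0.1, 0.7, -0.3]
width: 26.4
grasp_force: 30.0
```

>>> move_arm:
  steps:
    - [[0,0,-0.1],0,1]
    - [[0,0,-0.3],0,1]
    - [[0,0,-0.5],0,1]
    - [[0,0,-0.5],0,1]
    - [[0,0,-0.5],0,1]
    - [[0,0,0],0,1]

```text
t: 8.87
ee_pos: [492.1, 314.2, 310.3]
orientation: [-3.13, 0.252, -0.002]
ft_force: [-3.8, 1.3, 0.2]
width: 26.0
grasp_force: 30.0
```

>>> move_arm:
  steps:
    - [[-0.1,0,-0.2],0,1]
    - [[-0.3,0,-0.2],0,1]
    - [[-0.5,0,-0.2],0,1]
    - [[-0.6,0,-0.2],0,1]
    - [[-0.6,0,0],0,1]
    - [[-0.6,0,0],0,1]
    - [[-0.5,0,0],0,1]
    - [[-0.4,0,0],0,1]
    - [[-0.3,0,0],0,1]
    - [[-0.1,0,0],0,1]
    - [[0,0,0],-0.5,1]
    - [[0,0,0],-0.75,1]
    - [[0,0,0],-0.75,1]
    - [[0,0.2,0],0,1]
    - [[0,0.5,0],0,1]
    - [[0,0.8,0],0,1]
    - [[0,1,0],0,1]
    - [[0,1,0],0,1]
    - [[0,1,0],0,1]
    - [[0,1,0],0,1]

```text
t: 10.53
ee_pos: [394.8, 190.2, 327.6]
orientation: [3.141, 0.019, -0.0]
ft_force: [-0.1, -0.3, -1.7]
width: 26.2
grasp_force: 30.0
```

>>> move_arm:
  steps:
    - [[0,1,0],0,1]
    - [[0,1,0],0,1]
    - [[0,1,0],0,1]
    - [[0,1,0],0,1]
    - [[0,1,0],0,1]
    - [[0,1,0],0,1]
    - [[0,1,0],0,1]
    - [[0,1,0],0,1]
    - [[0,1,0],0,1]
    - [[0,1,0],0,1]
    - [[0,1,0],0,1]
    - [[0,0.8,0],0,1]
    - [[0,0.5,0],0,1]
    - [[0,0.3,0],0,1]
    - [[0,0,0],0,1]
    - [[0,0,0],0,1]

```text
t: 11.87
ee_pos: [399.2, -122.9, 327.6]
orientation: [-3.141, -0.019, 0.0]
ft_force: [-0.1, 0.3, -0.3]
width: 26.5
grasp_force: 30.0
```

>>> move_arm:
  steps:
    - [[0,0.3,0],0,1]
    - [[0,0.4,0.2],0,1]
    - [[0.2,0.23,0.2],0,1]
    - [[0.4,0,0.2],0,1]
    - [[0.5,0,0.16],0,1]
    - [[0.5,0,0],0,1]
    - [[0.4,0,0],0,1]
    - [[0.2,0,0],0,1]
    - [[0.1,0,0],0,1]
    - [[0,0,0],0,1]
    - [[0,0,0],0,1]

```text
t: 12.78
ee_pos: [457.3, -145.0, 308.7]
orientation: [-3.141, -0.023, 0.0]
ft_force: [-0.6, 0.7, -1.3]
width: 26.4
grasp_force: 30.0
```

```bash
python3 - <<'E'
from h import *
C={n:cams.get_image(n) for n in ['scene','top']}
import pickle; pickle.dump(C,open('C1.pkl','wb'))
a=crop(C['scene'],230,100,100,150,4);b=crop(C['top'],270,160,100,110,4)
W=np.zeros((600,800,3),np.uint8)
W[:600,:400]=a;W[:440,400:800]=b;cv2.imwrite('pics/r2.png',W)
o=ctrl.get_obs();print(o['ee_pos'],o['orientation'],o['ft_force'],o['width'])
p=o['ee_pos']; print(proj(C['scene'],[p+[0,0,19+49],p+[0,0,19-251]]),proj(C['top'],[p+[0,0,68],p+[0,0,19-251]]))
# free-holder expected geometry in both, for saddle x 506,524,542
for x in (506,524,542): print(x,proj(C['scene'],[[x,-145.2,281.5]]),proj(C['top'],[[x,-145.2,281.5]]))
E
```

```text
[ 457.05600937 -145.10110013  308.76980166] [ 3.14151220e+00  2.21829569e-02 -6.31799097e-05] [ 0.74688816 -0.54671807 -1.28012775] 26.153547525186102
[[319.17578064 131.11857766]
 [311.52140543 218.75821162]] [[340.84333554 236.11767272]
 [323.63093237 255.32819944]]
506 [[301.03306764 156.43546784]] [[336.85948161 222.03938796]]
524 [[295.48051268 154.4125692 ]] [[337.81663312 214.24957075]]
542 [[289.99672822 152.41472491]] [[338.76538477 206.52811626]]
```

View pics/r2.png

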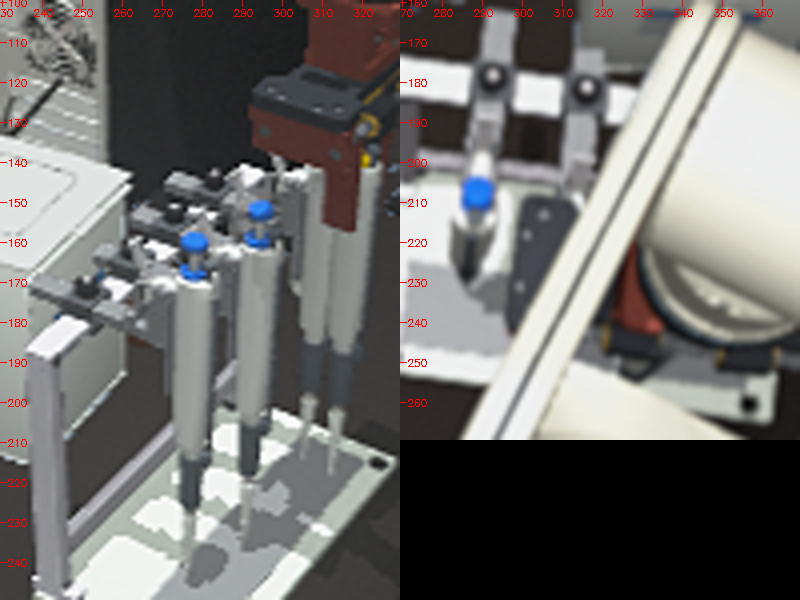

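>>> move_arm:
  steps:
    - [[0.2,0,0],0,1]
    - [[0.25,0,0],0,1]
    - [[0.2,0,0],0,1]
    - [[0.12,0,0],0,1]
    - [[0.08,0,0],0,1]
    - [[0.06,0,0],0,1]
    - [[0.04,0,0],0,1]
    - [[0.04,0,0],0,1]
    - [[0.04,0,0],0,1]
    - [[0.04,0,0],0,1]
    - [[0,0,0],0,1]

```text
t: 13.8
ee_pos: [484.3, -144.8, 308.7]
orientation: [3.141, 0.022, 0.0]
ft_force: [-0.1, -0.2, -0.9]
width: 26.3
grasp_force: 30.0
```

```bash
python3 - <<'E'
from h import *
import pickle; T=pickle.load(open('C0.pkl','rb'))['top']
cv2.imwrite('pics/h1.png',crop(T,318,165,45,68,8))
for v in (205,210,215,218): print(v,onz(T,(337,v),281.5)[0])
E
```

```text
205 544.9123463357168
210 533.4298801523681
215 522.0125302619781
218 515.1931461151632
```

View pics/h1.png

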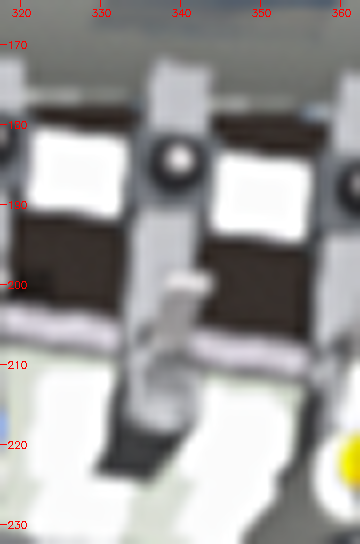

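>>> move_arm:
  steps:
    - [[0.06,0,0],0,1]
    - [[0.08,0,0],0,1]
    - [[0.08,0,0],0,1]
    - [[0.08,0,0],0,1]
    - [[0.04,0,0],0,1]
    - [[0.04,0,0],0,1]
    - [[0.04,0,0],0,1]
    - [[0,0,0],0,1]
    - [[0,0,0],0,1]

```text
t: 14.55
ee_pos: [494.7, -144.6, 308.7]
orientation: [-3.141, -0.022, 0.0]
ft_force: [0.1, 0.2, -2.3]
width: 26.0
grasp_force: 30.0
```

>>> move_arm:
  steps:
    - [[0.04,0,0],0,1]
    - [[0.04,0,0],0,1]
    - [[0,0,0],0,1]
    - [[0,0,0],0,1]

```text
t: 14.88
ee_pos: [496.7, -144.6, 308.7]
orientation: [3.142, 0.022, -0.0]
ft_force: [0.0, -0.8, -0.5]
width: 26.4
grasp_force: 30.0
```

>>> move_arm:
  steps:
    - [[0.04,0,0],0,1]
    - [[0.04,0,0],0,1]
    - [[0,0,0],0,1]
    - [[0,0,0],0,1]

```text
t: 15.22
ee_pos: [498.7, -144.6, 308.7]
orientation: [-3.141, -0.022, 0.0]
ft_force: [-0.1, 0.1, -1.1]
width: 26.2
grasp_force: 30.0
```

>>> move_arm:
  steps:
    - [[0.04,0,0],0,1]
    - [[0.04,0,0],0,1]
    - [[0,0,0],0,1]
    - [[0,0,0],0,1]

```text
t: 15.55
ee_pos: [500.7, -144.6, 308.7]
orientation: [-3.142, -0.022, 0.0]
ft_force: [0.1, -0.6, -0.9]
width: 26.5
grasp_force: 30.0
```

>>> move_arm:
  steps:
    - [[0.04,0,0],0,1]
    - [[0,0,0],0,1]
    - [[0,0,0],0,1]

```text
t: 15.8
ee_pos: [501.7, -144.6, 308.7]
orientation: [3.142, 0.022, 0.0]
ft_force: [-1.1, 0.1, -1.3]
width: 26.6
grasp_force: 30.0
```

>>> move_arm:
  steps:
    - [[0.04,0,0],0,1]
    - [[0,0,0],0,1]
    - [[0,0,0],0,1]

```text
t: 16.05
ee_pos: [502.7, -144.5, 308.7]
orientation: [3.142, 0.022, 0.0]
ft_force: [0.7, 0.7, -0.3]
width: 26.6
grasp_force: 30.0
```

>>> move_arm:
  steps:
    - [[0.04,0,0],0,1]
    - [[0,0,0],0,1]
    - [[0,0,0],0,1]

```text
t: 16.3
ee_pos: [503.7, -144.5, 308.7]
orientation: [-3.141, -0.022, 0.0]
ft_force: [-0.3, -0.0, -0.7]
width: 26.4
grasp_force: 30.0
```

>>> move_arm:
  steps:
    - [[0.04,0,0],0,1]
    - [[0,0,0],0,1]
    - [[0,0,0],0,1]

```text
t: 16.55
ee_pos: [504.3, -144.5, 308.5]
orientation: [-3.141, -0.022, 0.001]
ft_force: [-2.0, 0.4, -1.2]
width: 26.1
grasp_force: 30.0
```

>>> move_arm:
  steps:
    - [[0.04,0,0],0,1]
    - [[0,0,0],0,1]
    - [[0,0,0],0,1]

```text
t: 16.8
ee_pos: [504.9, -144.5, 308.5]
orientation: [-3.141, -0.022, 0.003]
ft_force: [-4.2, -0.4, 1.1]
width: 26.1
grasp_force: 30.0
```

```bash
python3 -c "
from h import *
o=ctrl.get_obs();print(o['moment'],o['ft_force'])
c=cams.get_image('scene');p=o['ee_pos']
print(proj(c,[p+[0,0,68],p+[0,0,19-251]]))
cv2.imwrite('pics/r3.png',crop(c,255,100,80,120,5))"
```

```text
[-0.02861786  1.29985803  0.01841039] [-4.2284603  -0.4343081   1.11316105]
[[303.06400528 126.05939694]
 [297.87686124 213.1356565 ]]
```

View pics/r3.png

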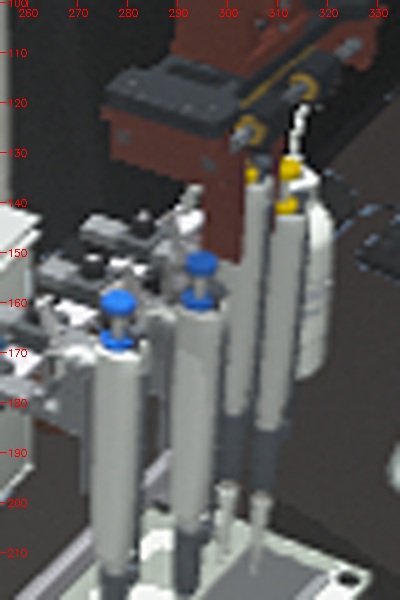

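>>> move_arm:
  steps:
    - [[-0.06,0,0],0,1]
    - [[-0.06,0,0],0,1]
    - [[0,0,0.1],0,1]
    - [[0,0,0.1],0,1]
    - [[0,0,0.1],0,1]
    - [[0,0,0.1],0,1]
    - [[0,0,0.1],0,1]
    - [[0,0,0.1],0,1]
    - [[0,0,0.1],0,1]
    - [[0,0,0],0,1]
    - [[0,0,0],0,1]

```text
t: 17.77
ee_pos: [502.6, -144.5, 291.0]
orientation: [-3.141, -0.022, 0.001]
ft_force: [-0.0, 0.2, -1.0]
width: 26.5
grasp_force: 30.0
```

>>> move_arm:
  steps:
    - [[0,0,0.08],0,1]
    - [[0,0,0.08],0,1]
    - [[0,0,0.08],0,1]
    - [[0,0,0],0,1]
    - [[0,0,0],0,1]

```text
t: 18.18
ee_pos: [501.8, -144.4, 284.7]
orientation: [-3.141, -0.022, 0.003]
ft_force: [-3.2, 0.1, -0.6]
width: 26.4
grasp_force: 30.0
```

>>> move_arm:
  steps:
    - [[0,0,0.08],0,1]
    - [[0,0,0.08],0,1]
    - [[0,0,0],0,1]
    - [[0,0,0],0,1]

```text
t: 18.52
ee_pos: [501.8, -144.4, 280.7]
orientation: [-3.141, -0.022, 0.003]
ft_force: [-5.6, 1.5, -0.2]
width: 26.6
grasp_force: 30.0
```

>>> move_arm:
  steps:
    - [[0,0,0.08],0,1]
    - [[0,0,0.08],0,1]
    - [[0,0,0],0,1]
    - [[0,0,0],0,1]

```text
t: 18.85
ee_pos: [501.5, -144.3, 276.3]
orientation: [-3.141, -0.022, 0.004]
ft_force: [-5.4, -0.2, -3.1]
width: 26.6
grasp_force: 30.0
```

>>> move_arm:
  steps:
    - [[0,0,0.08],0,1]
    - [[0,0,0.08],0,1]
    - [[0,0,0],0,1]
    - [[0,0,0],0,1]

```text
t: 19.18
ee_pos: [501.5, -144.4, 272.3]
orientation: [-3.141, -0.022, 0.004]
ft_force: [-5.8, -0.4, -1.7]
width: 26.5
grasp_force: 30.0
```

>>> move_arm:
  steps:
    - [[0,0,0.06],0,1]
    - [[0,0,0.06],0,1]
    - [[0,0,0],0,1]
    - [[0,0,0],0,1]

```text
t: 19.52
ee_pos: [501.8, -144.4, 269.2]
orientation: [-3.141, -0.022, 0.004]
ft_force: [-4.6, -0.3, -5.4]
width: 26.3
grasp_force: 30.0
```

>>> move_arm:
  steps:
    - [[0,0,0.06],0,1]
    - [[0,0,0.06],0,1]
    - [[0,0,0],0,1]
    - [[0,0,0],0,1]

```text
t: 19.85
ee_pos: [502.5, -144.5, 266.8]
orientation: [-3.141, -0.022, 0.001]
ft_force: [-4.3, -0.4, -5.0]
width: 26.3
grasp_force: 30.0
```

>>> move_arm:
  steps:
    - [[0,0,0.06],0,1]
    - [[0,0,0.04],0,1]
    - [[0,0,0],0,1]
    - [[0,0,0],0,1]

```text
t: 20.18
ee_pos: [502.7, -144.6, 264.6]
orientation: [-3.141, -0.022, -0.0]
ft_force: [-2.8, -0.0, -4.8]
width: 26.5
grasp_force: 30.0
```

>>> move_arm:
  steps:
    - [[0,0,0.04],0,1]
    - [[0,0,0.03],0,1]
    - [[0,0,0],0,1]
    - [[0,0,0],0,1]

```text
t: 20.52
ee_pos: [502.9, -144.6, 262.9]
orientation: [3.141, 0.022, 0.001]
ft_force: [-3.3, -0.1, -3.0]
width: 26.2
grasp_force: 30.0
```

>>> move_arm:
  steps:
    - [[0,0,0.03],0,1]
    - [[0,0,0.03],0,1]
    - [[0,0,0],0,1]
    - [[0,0,0],0,1]

```text
t: 20.85
ee_pos: [503.3, -144.7, 261.7]
orientation: [3.141, 0.022, 0.002]
ft_force: [-0.5, -0.5, -1.8]
width: 26.0
grasp_force: 30.0
```

>>> move_arm:
  steps:
    - [[0,0,0.03],0,1]
    - [[0,0,0],0,1]
    - [[0,0,0],0,1]

```text
t: 21.1
ee_pos: [503.1, -144.6, 260.9]
orientation: [3.141, 0.022, 0.002]
ft_force: [-0.9, 0.2, -0.3]
width: 26.1
grasp_force: 30.0
```

>>> move_arm:
  steps:
    - [[0,0,0.03],0,1]
    - [[0,0,0],0,1]
    - [[0,0,0],0,1]

```text
t: 21.35
ee_pos: [503.0, -144.6, 260.2]
orientation: [3.141, 0.022, 0.001]
ft_force: [1.1, -0.4, 1.1]
width: 26.2
grasp_force: 30.0
```

>>> move_arm:
  steps:
    - [[0,0,0.02],0,1]
    - [[0,0,0],0,1]
    - [[0,0,0],0,1]

```text
t: 21.6
ee_pos: [503.0, -144.7, 260.0]
orientation: [3.141, 0.022, 0.002]
ft_force: [0.0, 0.9, 5.0]
width: 26.5
grasp_force: 30.0
```

>>> move_arm:
  steps:
    - [[0,0,-0.02],0,1]
    - [[0,0,0],0,0.68]
    - [[0,0,0],0,0.64]
    - [[0,0,0],0,0.6]
    - [[0,0,0],0,0.6]
    - [[0,0,0],0,0.6]

```text
t: 22.1
ee_pos: [502.5, -144.5, 259.7]
orientation: [-3.141, -0.022, 0.001]
ft_force: [0.3, -0.2, 0.4]
width: 34.6
grasp_force: 0.0
```

```bash
python3 -c "
from h import *
c=cams.get_image('scene');o=ctrl.get_obs();print(o['width'],o['ft_force'])
cv2.imwrite('pics/r4.png',crop(c,245,110,80,120,5))"
```

```text
34.83733508447407 [ 0.70230999  0.84894001 -0.04360069]
```

View pics/r4.png

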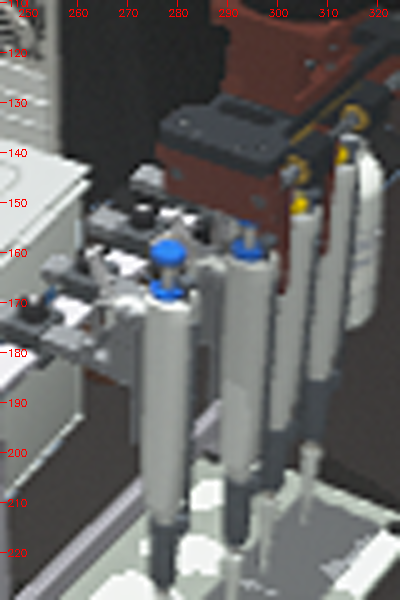

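The pipette hangs upright in line with its neighbours, its plunger at (304,150), and the fingers are free of it. Next I retreat upward.

>>> move_arm:
  steps:
    - [[0,0,-0.1],0,0.58]
    - [[0,0,-0.3],0,0.58]
    - [[0,0,-0.4],0,0.58]
    - [[0,0,-0.5],0,0.58]
    - [[0,0,-0.6],0,0.58]
    - [[0,0,-0.6],0,0.58]
    - [[0,0,-0.7],0,0.58]
    - [[0,0,-0.7],0,0.58]
    - [[0,0,-0.7],0,0.58]
    - [[0,0,-0.7],0,0.58]
    - [[-1,0,0],0,0.58]
    - [[-1,0,0],0,0.58]
    - [[-1,0,0],0,0.58]
    - [[-1,0,0],0,0.58]
    - [[0,-1,0],0,0.58]
    - [[0,-1,0],0,0.58]
    - [[0,-1,0],0,0.58]
    - [[0,0,0],0,0.58]

```text
t: 23.65
ee_pos: [401.2, -68.4, 393.8]
orientation: [-3.141, -0.025, -0.003]
ft_force: [-0.7, 0.4, 0.4]
width: 37.3
grasp_force: 0.0
```

```bash
python3 -c "
from h import *
o=ctrl.get_obs();print(o['ee_pos'],o['ft_force'])
a=cams.get_image('scene');b=cams.get_image('top')
W=np.zeros((600,800,3),np.uint8);W[:,:400]=crop(a,245,110,80,120,5);W[:440,400:]=crop(b,270,160,100,110,4)
cv2.imwrite('pics/r5.png',W)
for n,c in (('scene',a),('top',b)): print(n,proj(c,[[503,-145,326],[503,-145,29]]).round(1))
"
```

```text
[401.23587596 -68.44800581 393.77003217] [-0.70633728  0.41942825  0.43585124]
scene [[302.8 142.9]
 [297.8 224.8]]
top [[339.6 219.1]
 [323.7 241.4]]
```

View pics/r5.png

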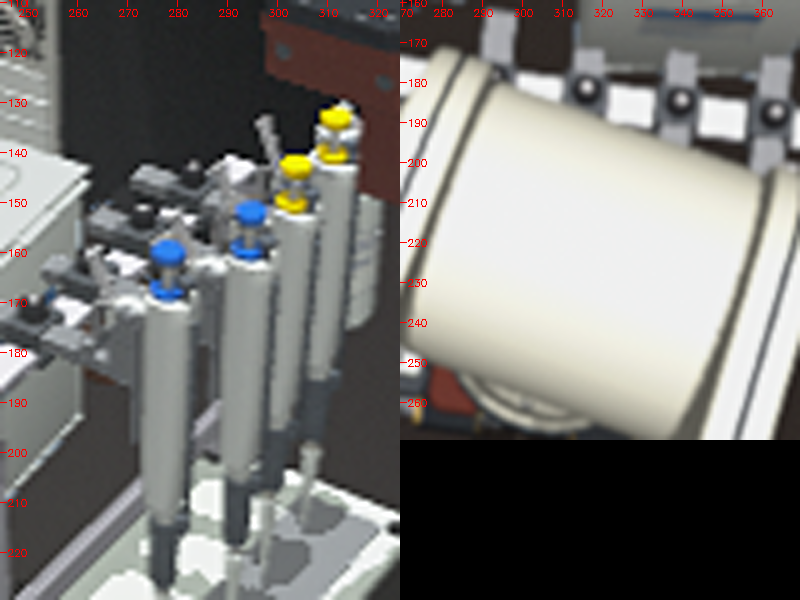

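The cap is at (304,142.5), against a predicted (302.8,142.9) for the hung height. The pipette is upright and the neighbours are in their places, so I hand in.

```bash
python3 -c "
from workcell import ctrl
print(ctrl.close_job())"
```

```text
the job is handed in; nothing more can be done
None
```

The pipette now hangs on the free holder, released and upright at the expected hung height with the neighbours in place; the job was handed in at about 24 s, with no verdict returned and no measured contact force above about 8 N.

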